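Clear the chips off the copper backing bar and hold the bar up level

ROBOT

A 7-joint arm with a two-finger parallel gripper is mounted at the origin on the work surface; the furniture and walls round the work are solid. World frame = base frame: x ahead of the robot, y to its left, z up, the work surface at z = 0. Lengths are in m, angles in rad, forces in N, time in s.
With the tool pointing down it reaches from about 0.35 to 0.9 m from the base axis. Payload 19.9 kg.
Tool frame: the origin (TCP) lies midway between the tips of the shut fingers; the grasp point (between the pads) lies 19 mm behind it; z points along the fingers, y is the line along which they close (so a half turn about z gives the same grasp; the last joint's range is limited). The gripper opens to 85 mm and grips with 20 to 120 N. Pads are 22 mm wide; open, the fingers measure 114 mm over their backs; the gripper's body (76 mm by 85 mm) begins 54 mm behind the grasp point. The pads swing forward as they close: fully open they stand 13 mm farther back than shut.
Start: joints at [-1.226, 0.417, -0.01, 1.614, 0.005, 1.111, -0.053], TCP at [0.235, 0.579, 0.206] pointing down, gripper open.
Joint ranges: [-2.81, 2.81], [-0.39, 2.02], [-1.27, 1.25], [0.06, 2.57], [-1.19, 4.33], [0.19, 2], [-2.82, 2.82]. Speed limits (rad/s): [1.89, 1.89, 2.39, 2.39, 3.01, 3.01, 3.01].

INTERFACE

Orientations are given as a unit quaternion [w, x, y, z].
In Python, from rig import telemetry, viewer, ticket gives the robot as it stands.
- The arm moves only by the tool carry_out, never from a script. Its argument "steps" is a list that holds one entry, the list of rows, each a list of 5 numbers: the shift along the tool's x, y, z as a fraction of full scale, then the turn about the tool's z as a fraction of full scale, then the closure, from 0 (fully open) to 1 (shut). In form: [[[x, y, z, roll, grip], ...]]. A call has 1 to 10 rows; each row is the pose to reach, as a shift and turn from the pose commanded when the call began, along the tool's axes at that moment; what a row does not reach only later rows make up. Full scale, the value 1, is 100 mm for a shift and 30 degrees for a turn. A row lasts 1/10 s, in which the tool goes at most 50 mm and 8.59 degrees, less where a joint would pass 70% of its speed; a pose out of reach is approached as far as the arm can. A call with a number of a shift or a turn outside -1 to 1 is refused whole. A call with a gripper value outside its range is refused whole. The fingers move at their own pace and stop on an object; the grip force is fixed at half the most. Time passes only in rows, so rows that repeat a pose let the fingers close. It gives the time, the measured TCP pose, the force, the opening and the grip force at its end, in the units of the state.
- telemetry.observe(): the state, without advancing time (a new reading comes with each control period).
- viewer.capture(name): name is "scene" or "side" or "wrist"; returns a dict with "img" (384x512x3 uint8, blue, green, red), "mtx" (3x3 intrinsics, pixels), "R" (3x3) and "t" (3): a world point X has camera coordinates R X + t. Camera axes: x right, y down, z forward; pixel columns grow to the right and rows downward; lengths in m; the calibration is good to about 2 mm. A picture is of the moment at which its call begins. There is no depth.
- ticket.hand_in(): hands the job in; it is judged then, once.
The state is a dict: "t": time; "joints": joint angles; "joint_vel": joint speeds; "joint_efforts": joint torques, N m; "position": TCP position; "tool_rot": TCP orientation; "force": force on the tool from outside, world axes, zero at the start; "wrist_torque": the same for the moment, N m; "finger_gap": finger opening in m; "finger_force": force on a finger pad.
Only numpy, scipy, OpenCV 4.12 (cv2) and the standard library are available. Lean on these libraries where they do the work, as an engineer would, in place of code of your own. Each camera call takes 0.05 s, during which the arm holds its last target. There are 200 camera calls.

TASK

Wipe the three loose steel chips off the top of the copper backing bar with the scraper block held in the gripper (not with the fingers), so that they fall onto the table while the bar stays in its cradle, then lay the block on the table and let go of it. Then lift the bar straight out of its cradle and hold it up level and still in the air, at least 10 cm above where it lay; finish while still holding it there, with nothing else carrying it. Leave the tape measure, the tin and the magnet where they are.

Things in the scene. Friction and masses are not known exactly. Their poses are not given: they have to be found in the camera images.
- backing_bar: flat brown copper bar, 170 mm long (its y axis), 50 mm wide (x), 10 mm thick, flat top with a small dark plug near each end, about 0.7 kg, centre of mass at its middle; loose, lying flat in the cradle with its underside 44 mm and its top 54 mm above the table; origin at the centre of its underside, z up
- cradle: dark steel cradle fixed to the table: two saddles 132 mm apart (16 mm along the bar, 66 mm across), seats 44 mm above the table, 5 mm lips along the bar's long sides (4 mm play each side), no end stops; between them the bar is free for 116 mm, over a base strip 30 mm wide, 6 mm high; origin on the table under its middle, y along the bar
- scraper_block: scraper block standing on its foot on the table at the left or the right of the cradle: dark steel foot 96 mm long (its y axis), 26 mm thick (x), 20 mm high, and on it a wooden grip 76 mm long, 22 mm thick, up to 62 mm above the underside; about 0.2 kg; the flat long sides of the foot push the chips; origin at the centre of its underside
- chip_0: loose bent steel chip, about 18 x 10 x 7 mm, 10 g, lying on the top face of the backing bar (within 40 mm of the middle of its length); origin at its underside
- chip_1: loose bent steel chip, about 18 x 10 x 7 mm, 10 g, lying on the top face of the backing bar (within 40 mm of the middle of its length); origin at its underside
- chip_2: loose bent steel chip, about 18 x 10 x 7 mm, 10 g, lying on the top face of the backing bar (within 40 mm of the middle of its length); origin at its underside
- tape_measure: bystander, not part of the job, stays where it is; origin at the centre of its underside: yellow tape measure 35 x 72 x 62 mm, on the other side of the cradle from the scraper block
- paste_tin: bystander, not part of the job, stays where it is; origin at the centre of its underside: round tin 70 mm across, 37 mm high, beyond the cradle
- arrow_magnet: bystander, not part of the job, stays where it is; origin at the centre of its underside: flat arrow-shaped welding magnet 75 x 100 x 18 mm, beyond the cradle
Not all that is in view belongs to the job. There is more than one size of the backing_bar; the one meant has the size given above.

How it is judged:
By the outcome, as a careful person would: the job done as asked, in the order asked, and still so for the second after the job is handed in, while the arm keeps its last pose, push and grip.
It also fails if it takes over 59 s, if anything falls off the work surface, if the arm or the gripper's body presses on something with over 40 N, if the wrist force passes 120 N, or if a joint passes its speed limit or range.

## Working session

There is one attempt and no reset: what is moved stays moved. The work goes in short steps, Python scripts to look and compute and a tool call to move; the robot and the scene stay as the last step left them, time stands still between calls to the robot, and variables do not carry over. Pictures are saved under pics/ and viewed, at most 10 in all, crops included, and the job is handed in when it is done.

Besides the shell and the picture viewer there is one more tool, called after ">>>" as a command line: name --argument value ..., lists and objects as JSON in quotes. carry_out: Moves the arm, as the interface text tells. Its arguments: {"type":"object","properties":{"steps":{"type":"array","items":{"type":"array","items":{"type":"array","items":{"type":"number"}}}}},"required":["steps"]}

```bash
mkdir -p pics; ls; python3 - <<'E'
from rig import telemetry, viewer
import cv2,numpy as np
s=telemetry.observe();print(s)
a=viewer.capture("scene");b=viewer.capture("side")
for n,c in(("scene",a),("side",b)):
    cv2.imwrite(f"pics/{n}0.png",c["img"]);print(n,c["mtx"].tolist(),np.round(-c["R"].T@c["t"],3),np.round(c["R"],3).tolist())
E
```

```text
pics
{'t': 0.0, 'joints': array([-1.22648583,  0.41795797, -0.01030268,  1.61419129,  0.00467737,
        1.11073184, -0.05297944]), 'joint_vel': array([ 0.00020431, -0.00104176,  0.00125206,  0.00113565,  0.00025513,
       -0.00225289,  0.00060106]), 'joint_efforts': array([ 1.65503767e-03, -8.64429116e+01,  6.79230820e-01, -4.34904385e+01,
        1.90803653e-02,  7.22600031e-03, -1.23880955e-04]), 'position': array([0.23505097, 0.57868701, 0.20586309]), 'tool_rot': array([-8.48689509e-05,  1.91701935e-01,  9.81452988e-01, -6.26495905e-04]), 'force': array([0.2361835 , 0.08833221, 0.40227368]), 'wrist_torque': array([ 0.00604075, -0.00238135,  0.0221888 ]), 'finger_force': 0.0, 'finger_gap': 0.0855534424953841}
scene [[482.3177961270419, 0.0, 253.69768004767178], [0.0, 482.3177961270419, 194.7071070903229], [0.0, 0.0, 1.0]] [-0.051  1.09   0.899] [[-0.904, -0.428, -0.011], [-0.237, 0.521, -0.82], [0.357, -0.739, -0.572]]
side [[378.87537426850537, 0.0, 250.231758870386], [0.0, 378.87537426850537, 189.2345439290726], [0.0, 0.0, 1.0]] [ 0.046 -0.666  0.758] [[0.852, -0.523, 0.001], [-0.347, -0.568, -0.746], [0.391, 0.636, -0.666]]
```

View pics/scene0.png

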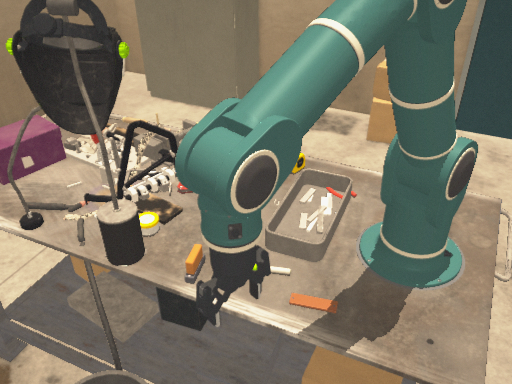

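View pics/side0.png

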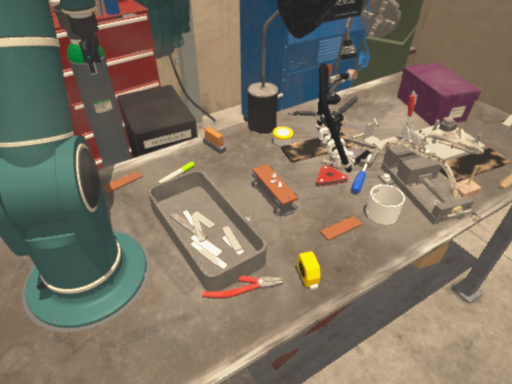

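The scene view (block at 195,260) has the cradle hidden by the arm. The side view shows the bar in its cradle (275,187) with pale chips, the scraper block (213,139), tape (309,268), tin (283,133) and magnet (331,176). I'll enlarge the work area and cast rays.

```bash
cat > h.py <<'E'
from rig import telemetry, viewer
import cv2,numpy as np
def ray(c,uv,z):
    o=-c["R"].T@c["t"]; d=c["R"].T@np.linalg.solve(c["mtx"],[uv[0],uv[1],1.]); return o+d*(z-o[2])/d[2]
def proj(c,X):
    p=c["mtx"]@(c["R"]@np.asarray(X)+c["t"]); return p[:2]/p[2]
def mask(c,lo,hi,roi):
    m=cv2.inRange(cv2.cvtColor(c["img"],cv2.COLOR_BGR2HSV),lo,hi); k=np.zeros_like(m); x0,y0,x1,y1=roi; k[y0:y1,x0:x1]=m[y0:y1,x0:x1]; return k
def big(m):
    cs,_=cv2.findContours(m,cv2.RETR_EXTERNAL,cv2.CHAIN_APPROX_NONE); return max(cs,key=cv2.contourArea)
E
python3 - <<'E'
from h import *
c=viewer.capture("side")
im=c["img"]
cv2.imwrite("pics/side_crop.png",cv2.resize(im[115:225,190:350],(800,550),interpolation=cv2.INTER_CUBIC))
hsv=cv2.cvtColor(im,cv2.COLOR_BGR2HSV)
print(hsv[178,270],hsv[190,285],hsv[133,210],hsv[184,276])
m=mask(c,(0,90,60),(20,255,255),(245,160,305,215))
m=cv2.morphologyEx(m,cv2.MORPH_CLOSE,np.ones((5,5)))
k=big(m);h=cv2.convexHull(k);print("bar area",cv2.contourArea(k),cv2.approxPolyDP(h,2,True)[:,0].tolist())
P=np.array([ray(c,p,.054)[:2] for p in h[:,0].astype(float)],np.float32);print(cv2.minAreaRect(P*1000))
m=mask(c,(5,120,60),(25,255,255),(195,120,230,155));k=big(m);print("grip",cv2.contourArea(k),cv2.approxPolyDP(cv2.convexHull(k),1.5,True)[:,0].tolist())
E
```

```text
[ 10 161 215] [ 11 161 215] [ 13 174 188] [ 11 162 214]
bar area 764.5 [[252, 169], [267, 164], [297, 199], [282, 205]]
((531.406005859375, -5.458274841308594), (179.50399780273438, 56.81531524658203), 86.64585876464844)
grip 214.0 [[206, 127], [222, 135], [221, 145], [218, 146], [205, 137]]
```

View pics/side_crop.png

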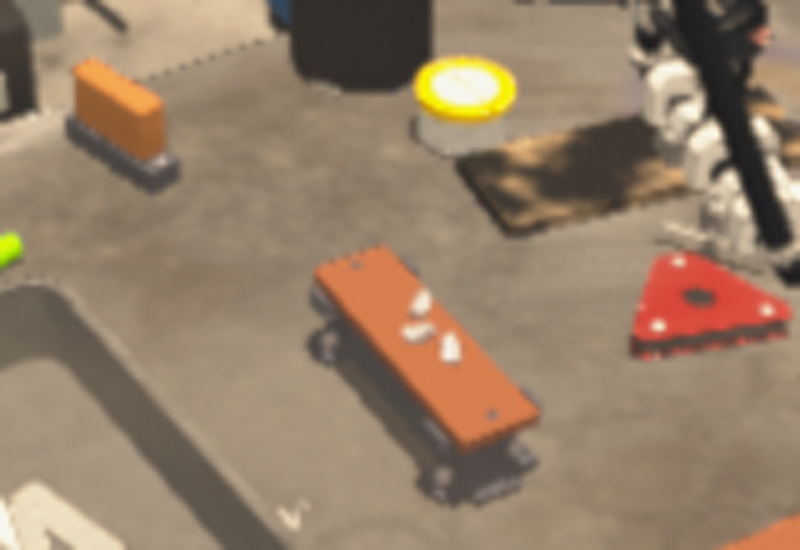

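The crop shows three pale chips at crop (420,300), (417,330), (450,348), between the bar's middle and its right end. The block at (120,120) is clear of other objects, and the tin and magnet stand beyond the bar.

```bash
python3 - <<'E'
from h import *
c=viewer.capture("side")
f=lambda x,y:(190+x/5-.4,115+y/5-.4)
for n,pts,z in(("grip top",[(75,66),(95,59),(168,96),(160,104)],.062),("foot bottom near",[(68,133),(160,190)],0),("bar",[(315,272),(385,248),(540,410),(463,436)],.054),("plugs",[(356,264),(491,414)],.054),("chips",[(420,302),(417,332),(450,349)],.057),("tin",[(465,87)],.037),("magnet",[(680,262),(785,312),(635,345)],.018),("tray rim?",[(60,290),(280,545)],.05),("cyl",[(290,75),(430,75)],0)):
    print(n,[np.round(ray(c,f(*p),z)[:2],3).tolist() for p in pts])
print("tape",np.round(ray(c,(309,285),0),3))
w=viewer.capture("wrist");cv2.imwrite("pics/w0.png",w["img"]);print(np.round(-w["R"].T@w["t"],3),np.round(w["R"],2).tolist(),w["mtx"][0])
E
```

```text
grip top [[0.487, 0.344], [0.502, 0.344], [0.523, 0.279], [0.514, 0.273]]
foot bottom near [[0.484, 0.359], [0.507, 0.266]]
bar [[0.513, 0.079], [0.561, 0.077], [0.555, -0.087], [0.507, -0.082]]
plugs [[0.538, 0.073], [0.53, -0.076]]
chips [[0.549, 0.02], [0.532, -0.001], [0.54, -0.023]]
tin [[0.72, 0.216]]
magnet [[0.738, 0.006], [0.761, -0.065], [0.663, -0.042]]
tray rim? [[0.379, 0.147], [0.383, -0.096]]
cyl [[0.655, 0.341], [0.742, 0.288]]
tape [ 0.433 -0.301  0.   ]
[0.172 0.605 0.373] [[0.38, 0.93, -0.0], [0.89, -0.36, 0.27], [0.25, -0.1, -0.96]] [297.74832369   0.         253.85073867]
```

```bash
cat >> h.py <<'E'
def plan(target,azt,n=1,start=None):
    """azimuths in deg of the tool y axis; prints end values [x,y,z,roll] for n chained calls"""
    s=telemetry.observe();q=s["tool_rot"];az=np.degrees(2*np.arctan2(q[2],q[1]))-0
    p=s["position"] if start is None else np.array(start[:3]); az=az-180 if start is None else start[3]
    # tool x az = 2*atan2(q2,q1); tool y az = tool x az - 90
    if start is None: az=np.degrees(2*np.arctan2(q[2],q[1]))-90
    az=(az+180)%360-180; da=(azt-az+180)%360-180
    D=(np.array(target)-p)/n
    print("now",np.round(p,4),round(az,2),"F",np.round(s["force"],1),"t",round(s["t"],2),"gap",round(s["finger_gap"],4),"j",np.round(s["joints"],2))
    for i in range(n):
        a=np.radians(az+da*i/n); x=np.array([-np.sin(a),np.cos(a),0]); y=np.array([np.cos(a),np.sin(a),0])
        print(np.round([D@x/.1,D@y/.1,-D[2]/.1,-da/n/30],3))
E
python3 -c "
from h import *
plan([.507,.312,.23],15,4)"
```

```text
now [0.2351 0.5789 0.2062] 67.89 F [-0.6  0.7  0.2] t 0.25 gap 0.0851 j [-1.23  0.42 -0.01  1.61  0.    1.11 -0.05]
[-0.881 -0.362 -0.06   0.441]
[-0.94  -0.151 -0.06   0.441]
[-0.95   0.068 -0.06   0.441]
[-0.909  0.283 -0.06   0.441]
```

>>> carry_out --steps '[[[-0.22, -0.09, -0.02, 0.11, 0], [-0.44, -0.18, -0.03, 0.22, 0], [-0.66, -0.27, -0.05, 0.33, 0], [-0.88, -0.36, -0.06, 0.44, 0]]]'

```text
t: 0.65
position: [0.3051, 0.5108, 0.2128]
tool_rot: [0.0, 0.306, 0.952, 0.0]
force: [0.3, 0.2, 0.0]
finger_gap: 0.0857
finger_force: 0.0
```

>>> carry_out --steps '[[[-0.31, -0.05, -0.02, 0.15, 0], [-0.62, -0.1, -0.04, 0.3, 0], [-0.94, -0.15, -0.06, 0.44, 0]]]'

```text
t: 0.95
position: [0.3729, 0.444, 0.2188]
tool_rot: [0.0, 0.414, 0.91, 0.0]
force: [1.5, -0.4, -1.4]
finger_gap: 0.0855
finger_force: 0.0
```

>>> carry_out --steps '[[[-0.32, 0.02, -0.02, 0.15, 0], [-0.64, 0.04, -0.04, 0.3, 0], [-0.95, 0.07, -0.06, 0.44, 0]]]'

```text
t: 1.25
position: [0.441, 0.3771, 0.2249]
tool_rot: [0.0, 0.516, 0.857, 0.0]
force: [0.4, 0.7, -0.0]
finger_gap: 0.0849
finger_force: 0.0
```

>>> carry_out --steps '[[[-0.3, 0.09, -0.02, 0.15, 0], [-0.6, 0.18, -0.04, 0.3, 0], [-0.91, 0.28, -0.06, 0.44, 0], [-0.91, 0.28, -0.06, 0.44, 0], [-0.91, 0.28, -0.06, 0.44, 0]]]'

```text
t: 1.75
position: [0.5078, 0.3112, 0.2306]
tool_rot: [0.0, 0.609, 0.793, 0.0]
force: [-0.1, -0.1, -0.3]
finger_gap: 0.0854
finger_force: 0.0
```

```bash
python3 - <<'E'
from h import *
plan([.507,.312,.23],15)
w=viewer.capture("wrist");s=viewer.capture("scene")
cv2.imwrite("pics/w1.png",np.hstack([w["img"],s["img"][120:,:]]) if 0 else w["img"]);cv2.imwrite("pics/s1.png",s["img"])
print(proj(w,[.507,.312,.062]))
E
```

```text
now [0.5078 0.3112 0.2306] 14.92 F [-0.1 -0.1 -0.3] t 1.75 gap 0.0854 j [-0.84  0.35  0.31  1.67 -0.11  1.13 -0.24]
[ 0.01  -0.006  0.006 -0.003]
[254.6717456  169.66011794]
```

View pics/w1.png

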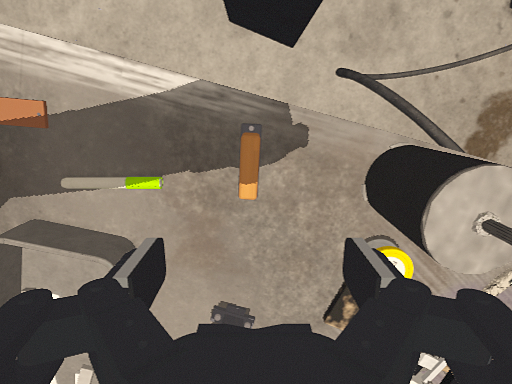

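The wrist view shows the block upright at column 250: the foot's far end with its plug at (251,129) and the grip down to row 199, partly in shade. The bar's cradle end is at (233,313).

```bash
python3 - <<'E'
from h import *
w=viewer.capture("wrist")
print(np.round(-w["R"].T@w["t"],3))
m=mask(w,(3,110,40),(25,255,255),(225,110,275,215))
for r in range(118,206,6):
    xs=np.where(m[r])[0]; print(r,xs.min() if len(xs) else None,xs.max() if len(xs) else None,len(xs))
k=big(m);h=cv2.convexHull(k);q=cv2.approxPolyDP(h,2,True)[:,0].astype(float);print(q.tolist());print([np.round(ray(w,p,.062)[:2],4).tolist() for p in q])
hs=cv2.cvtColor(w["img"],cv2.COLOR_BGR2HSV)
print(hs[112:140,251].tolist()); print(hs[130,232:272,2].tolist())
for uv in((241,124),(262,124)): print(np.round(ray(w,uv,0.02),4))
cv2.imwrite("pics/w1c.png",cv2.resize(w["img"][110:210,200:300],(600,600),interpolation=cv2.INTER_CUBIC))
E
```

```text
[0.488 0.378 0.398]
118 None None 0
124 None None 0
130 None None 0
136 243 259 17
142 241 260 20
148 241 260 20
154 241 259 19
160 241 259 19
166 240 259 20
172 240 258 19
178 240 257 18
184 240 258 19
190 240 257 18
196 239 257 19
202 None None 0
[[245.0, 134.0], [258.0, 135.0], [260.0, 138.0], [257.0, 198.0], [254.0, 201.0], [239.0, 198.0], [241.0, 142.0]]
[[0.4849, 0.3497], [0.4992, 0.3524], [0.5022, 0.3498], [0.5174, 0.2816], [0.515, 0.2771], [0.4969, 0.2761], [0.4828, 0.34]]
[[17, 43, 125], [17, 42, 121], [18, 44, 117], [14, 46, 112], [13, 46, 105], [14, 44, 110], [16, 43, 113], [15, 42, 109], [18, 47, 108], [13, 46, 106], [16, 51, 106], [12, 50, 102], [16, 55, 102], [10, 23, 68], [18, 18, 72], [6, 26, 97], [13, 38, 163], [10, 34, 158], [11, 32, 158], [13, 34, 159], [10, 31, 123], [130, 11, 71], [12, 109, 105], [13, 175, 137], [13, 166, 134], [14, 173, 140], [14, 171, 155], [15, 170, 153]]
[93, 96, 93, 93, 95, 91, 91, 91, 99, 90, 76, 75, 76, 79, 77, 80, 73, 109, 152, 158, 156, 161, 127, 85, 76, 79, 78, 77, 80, 74, 85, 98, 99, 98, 95, 94, 94, 94, 95, 92]
[0.4767 0.3567 0.02  ]
[0.5018 0.3635 0.02  ]
```

View pics/w1c.png

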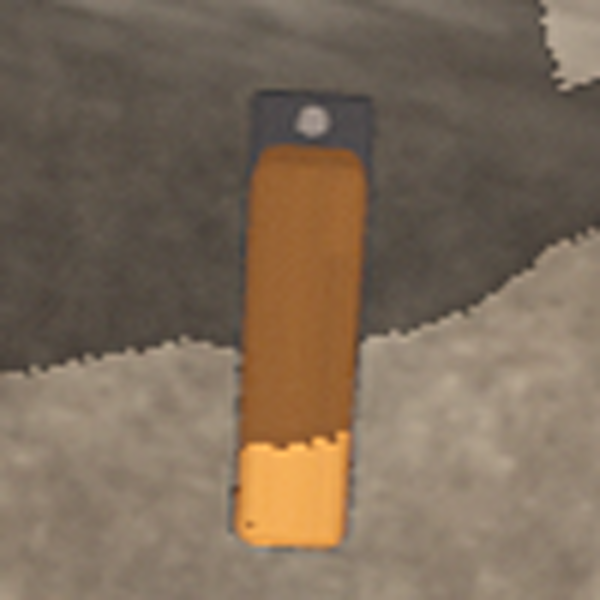

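```bash
python3 -c "
from h import *
plan([.500,.313,.13],12.5)
plan([.500,.313,.029],12.5,1,[.5,.313,.13,12.5])"
```

```text
now [0.5066 0.3131 0.2305] 15.14 F [-0.5  0.5  0.1] t 1.9 gap 0.0851 j [-0.84  0.35  0.3   1.67 -0.11  1.13 -0.24]
[ 0.017 -0.064  1.005  0.088]
now [0.5   0.313 0.13 ] 12.5 F [-0.5  0.5  0.1] t 1.9 gap 0.0851 j [-0.84  0.35  0.3   1.67 -0.11  1.13 -0.24]
[ 0.    0.    1.01 -0.  ]
```

>>> carry_out --steps '[[[0.01, -0.07, 0.25, 0.09, 0], [0.01, -0.07, 0.5, 0.09, 0], [0.01, -0.07, 0.75, 0.09, 0], [0.01, -0.07, 1.0, 0.09, 0], [0.01, -0.07, 1.0, 0.09, 0]]]'

```text
t: 2.4
position: [0.4981, 0.3115, 0.1278]
tool_rot: [-0.001, 0.626, 0.78, -0.002]
force: [0.0, -0.0, 0.3]
finger_gap: 0.0852
finger_force: 0.0
```

```bash
python3 - <<'E'
from h import *
w=viewer.capture("wrist")
plan([.5,.313,.029],12.5)
m=mask(w,(3,100,40),(25,255,255),(200,100,310,330));k=big(m)
print(cv2.contourArea(k),cv2.boundingRect(k))
for r in range(100,330,15):
    xs=np.where(m[r])[0]
    if len(xs)>5: print(r,xs.min(),xs.max(),np.round(ray(w,(xs.min()-.5,r),.062)[:2],4),np.round(ray(w,(xs.max()+.5,r),.062)[:2],4))
E
```

```text
now [0.4992 0.3119 0.1298] 12.45 F [ 0.1 -0.5  0.8] t 2.45 gap 0.0854 j [-0.84  0.45  0.29  1.78 -0.16  0.93 -0.26]
[ 0.009  0.011  1.008 -0.002]
2353.0 (246, 144, 28, 94)
145 249 269 [0.4835 0.3501] [0.4995 0.3536]
160 246 273 [0.4837 0.3381] [0.5053 0.3429]
175 246 272 [0.4863 0.3262] [0.5073 0.3309]
190 246 272 [0.4889 0.3141] [0.5102 0.3188]
205 246 271 [0.4915 0.3015] [0.5124 0.3062]
220 246 271 [0.4943 0.2887] [0.5155 0.2934]
235 247 270 [0.498  0.2756] [0.5178 0.28  ]
```

>>> carry_out --steps '[[[0.01, 0.01, 0.25, 0, 0], [0.01, 0.01, 0.5, 0, 0], [0.01, 0.01, 0.75, 0, 0], [0.01, 0.01, 0.9, 0, 0], [0.01, 0.01, 1.0, 0, 0], [0.01, 0.01, 1.0, 0, 0]]]'

```text
t: 3.05
position: [0.5008, 0.313, 0.0303]
tool_rot: [-0.0, 0.627, 0.779, -0.0]
force: [-1.1, 1.4, 0.4]
finger_gap: 0.0856
finger_force: 0.0
```

>>> carry_out --steps '[[[0, 0, 0, 0, 0.5], [0, 0, 0, 0, 1], [0, 0, 0, 0, 1], [0, 0, 0, 0, 1], [0, 0, 0, 0, 1], [0, 0, 0, 0, 1], [0, 0, 0, 0, 1], [0, 0, 0, 0, 1], [0, 0, 0, 0, 1], [0, 0, 0, 0, 1]]]'

```text
t: 4.05
position: [0.5014, 0.3132, 0.0311]
tool_rot: [0.0, 0.627, 0.779, 0.0]
force: [-1.1, -0.4, 7.4]
finger_gap: 0.0198
finger_force: 59.0
```

```bash
python3 -c "
from h import *
plan([.500,.313,.13],12)
plan([.500,.14,.20],-2,2,[.5,.313,.13,12])"
```

```text
now [0.5014 0.3132 0.0311] 12.39 F [-1.1 -0.4  7.4] t 4.05 gap 0.0198 j [-0.8   0.59  0.25  1.83 -0.21  0.75 -0.22]
[ 0.001 -0.014 -0.989  0.013]
now [0.5   0.313 0.13 ] 12 F [-1.1 -0.4  7.4] t 4.05 gap 0.0198 j [-0.8   0.59  0.25  1.83 -0.21  0.75 -0.22]
[-0.846 -0.18  -0.35   0.233]
[-0.862 -0.075 -0.35   0.233]
```

>>> carry_out --steps '[[[0, 0, -0.1, 0, 1], [0, 0, -0.3, 0, 1], [0, 0, -0.6, 0, 1], [0, 0, -0.8, 0, 1], [0, 0, -1, 0, 1], [0, 0, -1, 0, 1]]]'

```text
t: 4.65
position: [0.502, 0.3136, 0.1334]
tool_rot: [0.0, 0.627, 0.779, 0.002]
force: [-0.6, -0.4, -2.9]
finger_gap: 0.0196
finger_force: 59.4
```

>>> carry_out --steps '[[[-0.2, -0.04, -0.1, 0.06, 1], [-0.4, -0.09, -0.2, 0.12, 1], [-0.6, -0.13, -0.3, 0.18, 1], [-0.84, -0.18, -0.35, 0.23, 1]]]'

```text
t: 5.05
position: [0.5016, 0.2253, 0.1664]
tool_rot: [0.0, 0.673, 0.739, 0.0]
force: [0.4, -0.8, -2.8]
finger_gap: 0.0199
finger_force: 59.4
```

>>> carry_out --steps '[[[-0.2, -0.02, -0.1, 0.06, 1], [-0.4, -0.04, -0.2, 0.12, 1], [-0.6, -0.06, -0.3, 0.18, 1], [-0.86, -0.08, -0.35, 0.23, 1], [-0.86, -0.08, -0.35, 0.23, 1], [-0.86, -0.08, -0.35, 0.23, 1]]]'

```text
t: 5.65
position: [0.5018, 0.1395, 0.2007]
tool_rot: [0.0, 0.716, 0.698, 0.0]
force: [-1.0, 1.2, -3.5]
finger_gap: 0.0196
finger_force: 59.3
```

```bash
python3 - <<'E'
from h import *
plan([.5,.14,.2],-2)
w=viewer.capture("wrist");s=viewer.capture("scene");d=viewer.capture("side")
print(np.round(-w["R"].T@w["t"],3))
cv2.imwrite("pics/w2.png",w["img"])
def crop(c,p,h,o): 
    u,v=proj(c,p).astype(int);print(o,u-h,v-h); return cv2.resize(c["img"][max(v-h,0):v+h,max(u-h,0):u+h],(o and 400,400),interpolation=cv2.INTER_CUBIC)
C=[.534,-.003,.054]
cv2.imwrite("pics/w2s.png",np.hstack([crop(w,C,100,400),crop(s,C,50,400)]))
E
```

```text
now [0.5018 0.1395 0.2007] -1.51 F [-1.   1.2 -3.5] t 5.65 gap 0.0196 j [-0.7   0.25  0.43  1.89 -0.12  1.03 -0.24]
[ 0.004 -0.018  0.007  0.016]
[0.502 0.207 0.368]
400 184 189
400 187 140
```

View pics/w2s.png

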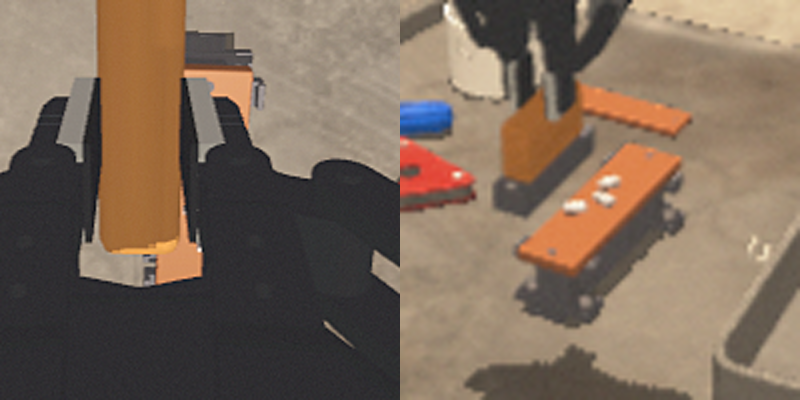

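In the right (scene) crop the whole bar is visible, with chips at crop (573-400,206), (610-400,182) and (603-400,199). The block is held upright. The wrist view is blocked by the block itself, so I'll measure from the scene and side views.

```bash
cat > bar.py <<'E'
from h import *
def meas(names=("scene","side")):
  for n in names:
    c=viewer.capture(n);C=[.534,-.003,.054];u,v=proj(c,C).astype(int)
    m=mask(c,(3,110,60),(20,255,255),(u-34,v-28,u+34,v+28));m0=m.copy()
    m=cv2.morphologyEx(m,cv2.MORPH_CLOSE,np.ones((7,7)));k=big(m)
    q=cv2.approxPolyDP(cv2.convexHull(k),2,True)[:,0].astype(float)
    P=np.array([ray(c,p,.054)[:2] for p in cv2.convexHull(k)[:,0].astype(float)],np.float32)
    (x,y),(a,b),th=cv2.minAreaRect(P*1000);print(n,cv2.contourArea(k),"rect",np.round([x,y,a,b,th],1),[np.round(ray(c,p,.054)[:2]*1000).tolist() for p in q])
    w=mask(c,(0,0,150),(30,90,255),(u-34,v-28,u+34,v+28)); f=np.zeros_like(w);cv2.drawContours(f,[cv2.convexHull(k)],-1,255,-1)
    N,_,st,ce=cv2.connectedComponentsWithStats(w&f)
    for i in range(1,N):
        if st[i,4]>3:
            s=st[i];print("  chip",s.tolist(),np.round(ray(c,ce[i],.057)[:2]*1000,1), "x",[np.round(ray(c,p,.055)[:2]*1000).tolist() for p in((s[0],s[1]+s[3]/2),(s[0]+s[2],s[1]+s[3]/2),(s[0]+s[2]/2,s[1]),(s[0]+s[2]/2,s[1]+s[3]))])
if __name__=="__main__": meas()
E
python3 bar.py
```

```text
scene 1058.0 rect [583.7 -32.4 241.8 163.4  87.1] [[527.0, -149.0], [500.0, -68.0], [508.0, 88.0], [561.0, 85.0], [660.0, -68.0], [661.0, -124.0], [608.0, -155.0]]
  chip [233, 170, 3, 2, 4] [593.3 -98.2] x [[596.0, -95.0], [587.0, -99.0], [595.0, -103.0], [589.0, -92.0]]
  chip [249, 175, 9, 4, 20] [519.7 -91.1] x [[532.0, -84.0], [506.0, -96.0], [524.0, -101.0], [514.0, -79.0]]
  chip [214, 177, 26, 24, 126] [564.6  12.6] x [[602.0, 23.0], [528.0, -10.0], [597.0, -55.0], [535.0, 63.0]]
  chip [237, 184, 5, 3, 13] [539.5 -26.5] x [[545.0, -24.0], [531.0, -31.0], [542.0, -35.0], [534.0, -20.0]]
  chip [235, 188, 6, 4, 14] [533.7  -3.7] x [[540.0, 1.0], [523.0, -7.0], [536.0, -13.0], [526.0, 7.0]]
side 722.5 rect [531.6  -6.  177.9  54.6  86.4] [[517.0, 83.0], [563.0, 77.0], [550.0, -91.0], [501.0, -89.0]]
  chip [272, 172, 6, 6, 19] [550.6  20.4] x [[546.0, 25.0], [561.0, 16.0], [561.0, 32.0], [546.0, 9.0]]
  chip [271, 180, 6, 3, 17] [533.   -1.1] x [[527.0, 2.0], [542.0, -7.0], [538.0, 3.0], [531.0, -8.0]]
  chip [278, 182, 4, 6, 20] [539.1 -23. ] x [[536.0, -21.0], [545.0, -27.0], [548.0, -13.0], [533.0, -34.0]]
```

```bash
python3 -c "
from h import *
plan([.502,-.003,.13],-2.4,2)
plan([.502,-.003,.0865],-2.4,1,[.502,-.003,.13,-2.4])"
```

```text
now [0.5015 0.1411 0.2002] -1.35 F [ 0.2  0.6 -1.4] t 5.9 gap 0.0195 j [-0.7   0.25  0.43  1.89 -0.12  1.03 -0.24]
[-0.72   0.02   0.351  0.017]
[-0.72   0.026  0.351  0.017]
now [ 0.502 -0.003  0.13 ] -2.4 F [ 0.2  0.6 -1.4] t 5.9 gap 0.0195 j [-0.7   0.25  0.43  1.89 -0.12  1.03 -0.24]
[ 0.     0.     0.435 -0.   ]
```

>>> carry_out --steps '[[[-0.2, 0, 0.0, 0.01, 1], [-0.45, 0.01, 0.05, 0.02, 1], [-0.72, 0.02, 0.1, 0.02, 1]]]'

```text
t: 6.2
position: [0.5018, 0.0685, 0.1903]
tool_rot: [0.0, 0.719, 0.695, -0.0]
force: [1.1, 0.3, -1.9]
finger_gap: 0.0199
finger_force: 59.4
```

>>> carry_out --steps '[[[-0.2, 0.01, 0.0, 0.01, 1], [-0.45, 0.02, 0.1, 0.02, 1], [-0.72, 0.03, 0.3, 0.02, 1], [-0.72, 0.03, 0.5, 0.02, 1], [-0.72, 0.03, 0.6, 0.02, 1], [-0.72, 0.03, 0.6, 0.02, 1]]]'

```text
t: 6.8
position: [0.5017, -0.0028, 0.1295]
tool_rot: [-0.001, 0.723, 0.691, -0.001]
force: [-0.2, 0.9, -2.6]
finger_gap: 0.0195
finger_force: 59.3
```

```bash
python3 - <<'E'
from h import *
plan([.502,-.003,.0865],-2.4)
s=viewer.capture("scene");d=viewer.capture("side")
C=[.52,-.003,.07]
def crop(c,h): 
    u,v=proj(c,C).astype(int);print(u-h,v-h); return cv2.resize(c["img"][v-h:v+h,u-h:u+h],(400,400),interpolation=cv2.INTER_CUBIC)
cv2.imwrite("pics/s3.png",np.hstack([crop(s,45),crop(d,40)]))
E
```

```text
now [ 0.5017 -0.0028  0.1295] -2.55 F [-0.2  0.9 -2.6] t 6.8 gap 0.0195 j [-0.47  0.32  0.49  2.   -0.2   0.87  0.08]
[-0.001  0.003  0.43  -0.005]
196 141
230 139
```

View pics/s3.png

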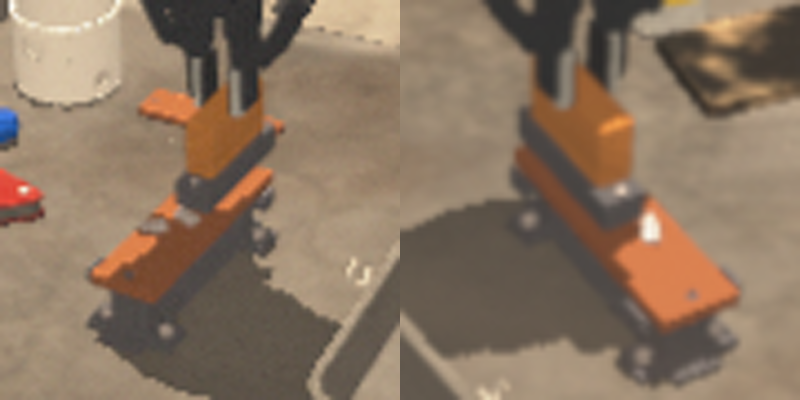

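The block hangs parallel to the bar, over its robot-side edge, with the chips ahead of it (scene crop (150-185,215), side crop (650,228)). I'll lower it now.

>>> carry_out --steps '[[[0, 0, 0.15, 0, 1], [0, 0, 0.28, 0, 1], [0, 0, 0.36, 0, 1], [0, 0, 0.4, 0, 1], [0, 0, 0.43, 0, 1], [0, 0, 0.43, 0, 1], [0, 0, 0.43, 0, 1]]]'

```text
t: 7.6
position: [0.5026, -0.0034, 0.0878]
tool_rot: [0.0, 0.723, 0.691, 0.0]
force: [0.0, 0.6, -2.7]
finger_gap: 0.0197
finger_force: 59.3
```

```bash
python3 - <<'E'
from h import *
plan([.502,-.003,.0865],-2.4)
d=viewer.capture("side");s=viewer.capture("scene")
print([np.round(telemetry.observe()["force"],1)])
C=[.52,-.003,.07]
def crop(c,h): 
    u,v=proj(c,C).astype(int);return cv2.resize(c["img"][v-h:v+h,u-h:u+h],(400,400),interpolation=cv2.INTER_CUBIC)
cv2.imwrite("pics/s4.png",np.hstack([crop(s,45),crop(d,40)]))
E
```

```text
now [ 0.5026 -0.0034  0.0878] -2.61 F [ 0.   0.6 -2.7] t 7.6 gap 0.0197 j [-0.44  0.39  0.46  2.03 -0.24  0.77  0.12]
[ 0.004 -0.006  0.013 -0.007]
[array([ 1.1,  0.8, -2.4])]
```

>>> carry_out --steps '[[[0, 0.06, 0.01, 0, 1], [0, 0.13, 0.01, 0, 1], [0, 0.2, 0.01, 0, 1], [0, 0.27, 0.01, 0, 1], [0, 0.34, 0.01, 0, 1], [0, 0.41, 0.01, 0, 1], [0, 0.48, 0.01, 0, 1], [0, 0.55, 0.01, 0, 1], [0, 0.62, 0.01, 0, 1], [0, 0.7, 0.01, 0, 1]]]'

```text
t: 8.7
position: [0.5729, -0.0066, 0.0865]
tool_rot: [0.0, 0.723, 0.691, -0.0]
force: [0.2, -0.9, -1.9]
finger_gap: 0.0196
finger_force: 59.3
```

>>> carry_out --steps '[[[0, 0.08, 0, 0, 1], [0, 0.16, 0, 0, 1], [0, 0.2, 0, 0, 1], [0, 0.2, 0, 0, 1]]]'

```text
t: 9.1
position: [0.5927, -0.0076, 0.0864]
tool_rot: [0.0, 0.723, 0.691, -0.0]
force: [-0.5, -0.1, -3.2]
finger_gap: 0.0196
finger_force: 59.3
```

>>> carry_out --steps '[[[0, 0, -0.2, 0, 1], [0, 0, -0.5, 0, 1], [0, 0, -1, 0, 1], [0, 0, -1, 0, 1], [0, 0, -1, 0, 1]]]'

```text
t: 9.6
position: [0.5925, -0.0073, 0.1873]
tool_rot: [0.0, 0.723, 0.691, 0.001]
force: [0.1, -0.4, -3.1]
finger_gap: 0.0196
finger_force: 59.4
```

```bash
python3 - <<'E'
from h import *
plan([.502,.14,.2],-2.4,2)
d=viewer.capture("side");s=viewer.capture("scene")
C=[.56,-.003,.05]
def crop(c,h): 
    u,v=proj(c,C).astype(int);print(u-h,v-h);return cv2.resize(c["img"][v-h:v+h,u-h:u+h],(400,400),interpolation=cv2.INTER_CUBIC)
cv2.imwrite("pics/s5.png",np.hstack([crop(s,50),crop(d,50)]))
E
```

```text
now [ 0.5925 -0.0073  0.1873] -2.6 F [ 0.1 -0.4 -3.1] t 9.6 gap 0.0196 j [-0.42  0.41  0.49  1.73 -0.22  1.05  0.1 ]
[ 0.715 -0.485 -0.063 -0.003]
[ 0.716 -0.484 -0.063 -0.003]
179 139
231 129
```

View pics/s5.png

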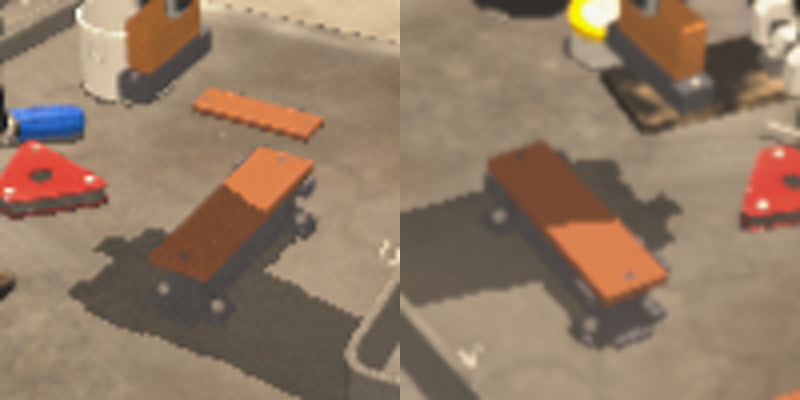

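Both views show the bar top clear and the bar still in its cradle. The chips must be in the shadow beyond it. The block goes back to its old place next.

```bash
python3 -c "
from h import *
plan([.502,.313,.14],12,4)"
```

```text
now [ 0.5916 -0.0073  0.1855] -2.59 F [-0.1 -0.6 -3.2] t 9.7 gap 0.0196 j [-0.42  0.41  0.49  1.73 -0.22  1.05  0.1 ]
[ 0.79  -0.26   0.114 -0.122]
[ 0.805 -0.209  0.114 -0.122]
[ 0.816 -0.158  0.114 -0.122]
[ 0.825 -0.105  0.114 -0.122]
```

>>> carry_out --steps '[[[0.2, -0.06, 0, -0.03, 1], [0.5, -0.16, 0, -0.07, 1], [0.79, -0.26, 0, -0.12, 1]]]'

```text
t: 10.0
position: [0.5688, 0.0733, 0.185]
tool_rot: [-0.001, 0.701, 0.713, -0.001]
force: [-0.6, 1.4, -3.7]
finger_gap: 0.0196
finger_force: 59.5
```

>>> carry_out --steps '[[[0.27, -0.07, 0.05, -0.04, 1], [0.54, -0.14, 0.1, -0.08, 1], [0.8, -0.21, 0.15, -0.12, 1]]]'

```text
t: 10.3
position: [0.5463, 0.1532, 0.1699]
tool_rot: [-0.0, 0.678, 0.735, -0.001]
force: [0.1, 0.1, -1.9]
finger_gap: 0.0197
finger_force: 59.5
```

>>> carry_out --steps '[[[0.27, -0.05, 0.05, -0.04, 1], [0.54, -0.1, 0.1, -0.08, 1], [0.82, -0.16, 0.15, -0.12, 1]]]'

```text
t: 10.6
position: [0.5239, 0.2333, 0.1549]
tool_rot: [-0.0, 0.655, 0.756, -0.001]
force: [0.3, 1.0, -3.0]
finger_gap: 0.0195
finger_force: 59.5
```

>>> carry_out --steps '[[[0.27, -0.03, 0.05, -0.04, 1], [0.54, -0.07, 0.1, -0.08, 1], [0.82, -0.1, 0.15, -0.12, 1], [0.82, -0.1, 0.15, -0.12, 1], [0.82, -0.1, 0.15, -0.12, 1]]]'

```text
t: 11.1
position: [0.5026, 0.3122, 0.1401]
tool_rot: [-0.0, 0.63, 0.776, -0.001]
force: [1.7, -1.2, -2.9]
finger_gap: 0.0197
finger_force: 59.5
```

```bash
python3 -c "
from h import *
plan([.502,.313,.0315],12)"
```

```text
now [0.5026 0.3122 0.1401] 11.84 F [ 1.7 -1.2 -2.9] t 11.1 gap 0.0197 j [-0.86  0.45  0.32  1.77 -0.17  0.96 -0.26]
[ 0.009 -0.004  1.086 -0.005]
```

>>> carry_out --steps '[[[0, 0, 0.3, 0, 1], [0, 0, 0.6, 0, 1], [0, 0, 0.85, 0, 1], [0, 0, 0.95, 0, 1], [0, 0, 1.0, 0, 1], [0, 0, 1.0, 0, 1]]]'

```text
t: 11.7
position: [0.5037, 0.312, 0.0417]
tool_rot: [0.0, 0.631, 0.776, -0.0]
force: [-0.1, -0.3, -3.2]
finger_gap: 0.0197
finger_force: 59.4
```

>>> carry_out --steps '[[[0, 0, 0.03, 0, 1], [0, 0, 0.06, 0, 1], [0, 0, 0.085, 0, 1], [0, 0, 0.085, 0, 1], [0, 0, 0.085, 0, 1]]]'

```text
t: 12.2
position: [0.5034, 0.3125, 0.0331]
tool_rot: [0.0, 0.631, 0.776, 0.0]
force: [0.6, 0.4, -3.0]
finger_gap: 0.0198
finger_force: 59.5
```

Not yet in contact; I'll lower it in 1 mm steps.

>>> carry_out --steps '[[[0, 0, 0.01, 0, 1], [0, 0, 0.02, 0, 1], [0, 0, 0.02, 0, 1]]]'

```text
t: 12.5
position: [0.5036, 0.3126, 0.0312]
tool_rot: [0.0, 0.631, 0.776, 0.0]
force: [0.4, -0.3, 1.5]
finger_gap: 0.0199
finger_force: 59.9
```

>>> carry_out --steps '[[[0, 0, 0.01, 0, 1], [0, 0, 0.01, 0, 1], [0, 0, 0.01, 0, 1]]]'

```text
t: 12.8
position: [0.5039, 0.3126, 0.0311]
tool_rot: [0.0, 0.631, 0.776, 0.001]
force: [-4.1, -2.5, 17.4]
finger_gap: 0.0198
finger_force: 61.6
```

Contact with the table. Release and retreat.

>>> carry_out --steps '[[[0, 0, -0.005, 0, 0.8], [0, 0, -0.005, 0, 0.5], [0, 0, -0.005, 0, 0], [0, 0, -0.005, 0, 0], [0, 0, -0.005, 0, 0], [0, 0, -0.005, 0, 0], [0, 0, -0.005, 0, 0], [0, 0, -0.005, 0, 0]]]'

```text
t: 13.6
position: [0.5034, 0.3124, 0.0304]
tool_rot: [0.0, 0.631, 0.776, -0.0]
force: [-0.4, -0.8, 0.1]
finger_gap: 0.0854
finger_force: 0.0
```

>>> carry_out --steps '[[[0, 0, -0.1, 0, 0], [0, 0, -0.3, 0, 0], [0, 0, -0.6, 0, 0], [0, 0, -1, 0, 0], [0, 0, -1, 0, 0]]]'

```text
t: 14.1
position: [0.5057, 0.3136, 0.1361]
tool_rot: [0.001, 0.631, 0.776, 0.004]
force: [0.2, 0.9, 0.2]
finger_gap: 0.0858
finger_force: 0.0
```

```bash
python3 -c "
from h import *
plan([.533,.05,.23],-2.5,3)"
```

```text
now [0.5057 0.3136 0.1361] 11.78 F [0.2 0.9 0.2] t 14.1 gap 0.0858 j [-0.86  0.45  0.33  1.77 -0.17  0.94 -0.26]
[-0.879 -0.09  -0.313  0.159]
[-0.883 -0.017 -0.313  0.159]
[-0.882  0.056 -0.313  0.159]
```

>>> carry_out --steps '[[[-0.25, -0.03, -0.15, 0.05, 0], [-0.55, -0.06, -0.25, 0.1, 0], [-0.88, -0.09, -0.31, 0.16, 0]]]'

```text
t: 14.4
position: [0.5127, 0.224, 0.1627]
tool_rot: [0.0, 0.663, 0.749, 0.001]
force: [1.2, 0.5, -0.2]
finger_gap: 0.0852
finger_force: 0.0
```

>>> carry_out --steps '[[[-0.29, -0.01, -0.1, 0.05, 0], [-0.58, -0.01, -0.2, 0.1, 0], [-0.88, -0.02, -0.31, 0.16, 0]]]'

```text
t: 14.7
position: [0.5213, 0.1353, 0.1934]
tool_rot: [-0.0, 0.694, 0.72, 0.0]
force: [0.1, 0.0, -0.1]
finger_gap: 0.0853
finger_force: 0.0
```

>>> carry_out --steps '[[[-0.29, 0.02, -0.1, 0.05, 0], [-0.58, 0.04, -0.2, 0.1, 0], [-0.88, 0.06, -0.31, 0.16, 0], [-0.88, 0.06, -0.31, 0.16, 0], [-0.88, 0.06, -0.31, 0.16, 0]]]'

```text
t: 15.2
position: [0.5307, 0.0486, 0.224]
tool_rot: [0.0, 0.723, 0.69, 0.0]
force: [0.1, 1.0, -0.8]
finger_gap: 0.0856
finger_force: 0.0
```

```bash
python3 - <<'E'
from h import *
plan([.533,.05,.23],-2.5)
w=viewer.capture("wrist");cv2.imwrite("pics/w6.png",w["img"])
d=viewer.capture("side");cv2.imwrite("pics/d6.png",d["img"]);
E
```

```text
now [0.5307 0.0486 0.224 ] -2.67 F [ 0.1  1.  -0.8] t 15.2 gap 0.0856 j [-0.58  0.26  0.51  1.84 -0.14  1.08 -0.06]
[ 0.015  0.022 -0.06  -0.006]
```

View pics/w6.png

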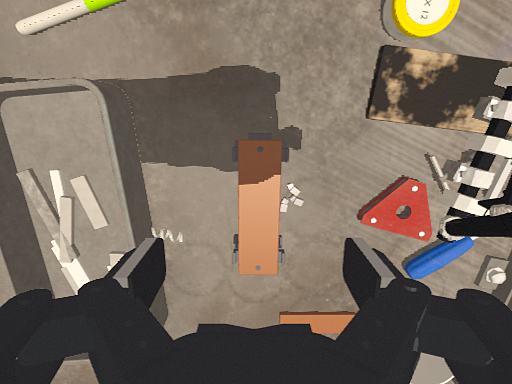

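The wrist view shows all three chips on the table right of the bar at (285-302,185-208). The bar top is clear and the bar sits squarely between its lips (columns 238-281, rows 140-274, plugs at (260,149) and (258,268)).

```bash
python3 - <<'E'
from h import *
w=viewer.capture("wrist")
m=mask(w,(3,90,40),(20,255,255),(225,125,295,290));m=cv2.morphologyEx(m,cv2.MORPH_CLOSE,np.ones((7,7)));k=big(m)
P=np.array([ray(w,p,.054)[:2] for p in cv2.convexHull(k)[:,0].astype(float)],np.float32)*1000
(x,y),s,th=cv2.minAreaRect(P);print(np.round([x,y,*s,th],1))
a,b=ray(w,(260,149),.054),ray(w,(258,268),.054);print("plugs",a,b,(a+b)/2,np.degrees(np.arctan2(*(a-b)[:2])))
x/=1000;y/=1000;plan([x,y,.13],-2.5,1)
plan([x,y,.03],-2.5,1,[x,y,.13,-2.5])
E
```

```text
[532.8  -1.8 169.7  50.6  86.7]
plugs [0.53674491 0.07369613 0.054     ] [ 0.52849277 -0.07619042  0.054     ] [ 0.53261884 -0.00124714  0.054     ] 3.151287143475754
now [0.5304 0.05   0.2233] -2.52 F [ 0.  -0.2 -0.7] t 15.35 gap 0.0852 j [-0.58  0.26  0.51  1.84 -0.14  1.08 -0.06]
[-0.516  0.047  0.933 -0.001]
now [ 0.5328 -0.0018  0.13  ] -2.5 F [ 0.  -0.2 -0.7] t 15.35 gap 0.0852 j [-0.58  0.26  0.51  1.84 -0.14  1.08 -0.06]
[ 0.  0.  1. -0.]
```

>>> carry_out --steps '[[[-0.2, 0.02, 0.2, 0.02, 0], [-0.4, 0.04, 0.4, 0.02, 0], [-0.51, 0.05, 0.65, 0.02, 0], [-0.51, 0.05, 0.85, 0.02, 0], [-0.51, 0.05, 0.95, 0.02, 0], [-0.51, 0.05, 0.95, 0.02, 0], [-0.51, 0.05, 0.95, 0.02, 0]]]'

```text
t: 16.05
position: [0.5337, -0.0015, 0.1291]
tool_rot: [0.0, 0.726, 0.687, 0.0]
force: [-0.8, 0.6, 0.6]
finger_gap: 0.0853
finger_force: 0.0
```

```bash
python3 -c "
from h import *
for i in range(3): plan([.5328,-.0017,.026],-3.1);viewer.capture('side')"
```

```text
now [ 0.5337 -0.0015  0.1291] -3.15 F [-0.8  0.6  0.6] t 16.05 gap 0.0853 j [-0.46  0.38  0.5   1.93 -0.23  0.89  0.1 ]
[-0.003 -0.009  1.031 -0.002]
now [ 0.5339 -0.0016  0.1294] -3.16 F [-0.3  0.4 -0.4] t 16.1 gap 0.0852 j [-0.46  0.38  0.5   1.93 -0.23  0.89  0.1 ]
[-0.002 -0.011  1.034 -0.002]
now [ 0.5339 -0.0016  0.1295] -3.16 F [ 0.7 -0.5  0.2] t 16.15 gap 0.0853 j [-0.46  0.38  0.5   1.93 -0.23  0.89  0.1 ]
[-0.002 -0.011  1.035 -0.002]
```

>>> carry_out --steps '[[[0, -0.01, 0.25, 0, 0], [0, -0.01, 0.5, 0, 0], [0, -0.01, 0.7, 0, 0], [0, -0.01, 0.85, 0, 0], [0, -0.01, 0.95, 0, 0], [0, -0.01, 1.0, 0, 0], [0, -0.01, 1.0, 0, 0]]]'

```text
t: 16.9
position: [0.5324, -0.002, 0.0285]
tool_rot: [0.0, 0.727, 0.687, -0.0]
force: [0.6, -0.0, 0.1]
finger_gap: 0.0853
finger_force: 0.0
```

>>> carry_out --steps '[[[0, 0, 0.03, 0, 0], [0, 0, 0.03, 0, 0.2], [0, 0, 0.03, 0, 0.4], [0, 0, 0.03, 0, 1], [0, 0, 0.03, 0, 1], [0, 0, 0.03, 0, 1], [0, 0, 0.03, 0, 1], [0, 0, 0.03, 0, 1], [0, 0, 0.03, 0, 1]]]'

```text
t: 17.8
position: [0.5358, -0.0021, 0.029]
tool_rot: [0.002, 0.727, 0.687, 0.003]
force: [-7.3, -1.0, 56.1]
finger_gap: 0.0001
finger_force: 28.1
```

The fingers shut fully and there is a 56 N force, so something went wrong; I'll look before moving.

```bash
python3 - <<'E'
from h import *
d=viewer.capture("side");s=viewer.capture("scene")
C=[.534,-.003,.06]
def crop(c,h): 
    u,v=proj(c,C).astype(int);return cv2.resize(c["img"][v-h:v+h,u-h:u+h],(400,400),interpolation=cv2.INTER_CUBIC)
cv2.imwrite("pics/s7.png",np.hstack([crop(s,45),crop(d,40)]))
o=telemetry.observe();print(o)
E
```

```text
{'t': 17.9, 'joints': array([-0.39244654,  0.53637465,  0.42378623,  1.98231442, -0.34040473,
        0.68429622,  0.18745921]), 'joint_vel': array([ 0.0006801 , -0.00022215, -0.00036485, -0.00125523, -0.00028799,
        0.00176833, -0.00055392]), 'joint_efforts': array([ 2.30373308e-02, -5.19631827e+01,  5.25894552e+00, -1.77569354e+01,
       -2.90618632e-01, -1.95494682e+00, -3.16018573e-03]), 'position': array([ 0.53576467, -0.00213289,  0.02903426]), 'tool_rot': array([0.00198638, 0.72674821, 0.68689498, 0.00289505]), 'force': array([-7.79750543, -0.49490814, 56.33917003]), 'wrist_torque': array([3.74325281e-02, 1.45535647e+00, 8.18093956e-04]), 'finger_force': 28.11333521269262, 'finger_gap': 0.00020932156037425752}
```

View pics/s7.png

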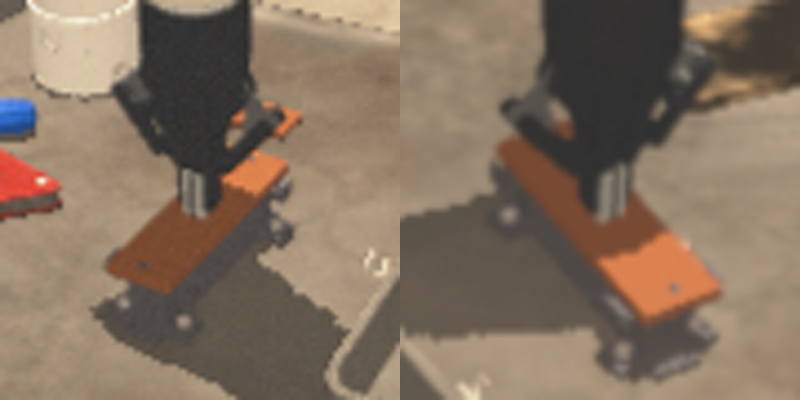

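Both views show the fingers shut on top of the bar (scene crop (195,215), side crop (612,218)). They closed above it instead of around it. The bar is still in its cradle, so I'll raise the arm slowly and look.

>>> carry_out --steps '[[[0, 0, -0.04, 0, 1], [0, 0, -0.08, 0, 1], [0, 0, -0.12, 0, 1]]]'

```text
t: 18.2
position: [0.5322, -0.002, 0.0377]
tool_rot: [-0.0, 0.727, 0.687, -0.0]
force: [0.6, -0.7, -0.5]
finger_gap: -0.0001
finger_force: 0.0
```

>>> carry_out --steps '[[[0, 0, -0.04, 0, 1], [0, 0, -0.08, 0, 1], [0, 0, -0.12, 0, 1], [0, 0, -0.12, 0, 1]]]'

```text
t: 18.6
position: [0.5326, -0.0019, 0.05]
tool_rot: [0.0, 0.727, 0.687, 0.0]
force: [1.1, 0.5, -0.9]
finger_gap: 0.0001
finger_force: 0.0
```

>>> carry_out --steps '[[[0, 0, -0.1, 0, 1], [0, 0, -0.2, 0, 1], [0, 0, -0.3, 0, 1]]]'

```text
t: 18.9
position: [0.5325, -0.002, 0.0806]
tool_rot: [0.0, 0.727, 0.687, 0.0]
force: [-0.3, -0.4, -0.2]
finger_gap: 0.0001
finger_force: 0.0
```

```bash
python3 - <<'E'
from h import *
plan([.5328,-.0017,.026],-3.1)
d=viewer.capture("side");s=viewer.capture("scene")
C=[.534,-.003,.06]
def crop(c,h): 
    u,v=proj(c,C).astype(int);k=400/(2*h)
    p=telemetry.observe()["position"]
    for dz in(0,.019,.073): print(dz,(proj(c,p+[0,0,dz])-[u-h,v-h])*k)
    return cv2.resize(c["img"][v-h:v+h,u-h:u+h],(400,400),interpolation=cv2.INTER_CUBIC)
cv2.imwrite("pics/s8.png",np.hstack([crop(s,45),crop(d,40)]))
E
```

```text
now [ 0.5325 -0.002   0.0806] -3.21 F [-0.3 -0.4 -0.2] t 18.9 gap 0.0001 j [-0.43  0.45  0.47  1.96 -0.28  0.79  0.14]
[ 0.004  0.003  0.546 -0.004]
0 [200.00058193 177.60540792]
0.019 [199.14524998 154.52247033]
0.073 [196.64390086  87.01828533]
0 [199.761202   172.52549216]
0.019 [201.23945442 146.0550662 ]
0.073 [205.64208335  67.2190964 ]
```

View pics/s8.png

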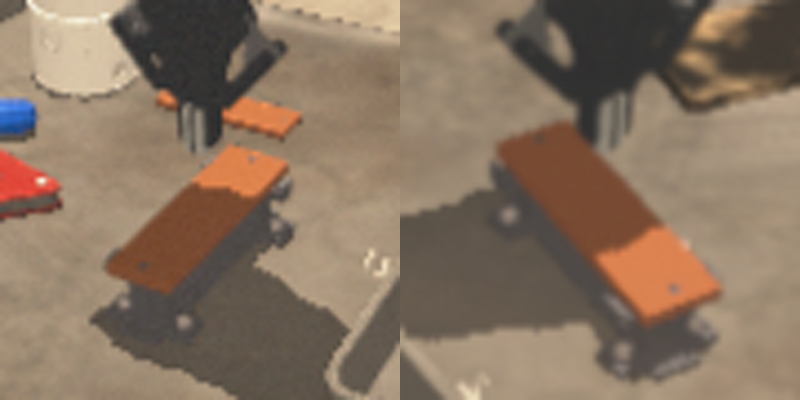

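Free of load, the shut tips appear about 18 mm above the reported TCP in both views (scene crop (208,155) against TCP 178, side (210,150) against 172). The fingers therefore reach less far than I assumed. The bar is undisturbed, so I'll open and go about 16 mm deeper.

>>> carry_out --steps '[[[0, 0, -0.2, 0, 0], [0, 0, -0.2, 0, 0], [0, 0, -0.2, 0, 0], [0, 0, -0.2, 0, 0], [0, 0, -0.2, 0, 0], [0, 0, -0.2, 0, 0], [0, 0, -0.2, 0, 0]]]'

```text
t: 19.7
position: [0.5322, -0.002, 0.0993]
tool_rot: [-0.0, 0.727, 0.687, -0.0]
force: [-0.1, -0.3, 0.0]
finger_gap: 0.0853
finger_force: 0.0
```

```bash
python3 - <<'E'
from h import *
plan([.5328,-.0017,.026],-3.1)
from bar import meas
meas(("side",))
w=viewer.capture("wrist");cv2.imwrite("pics/w9.png",w["img"])
m=mask(w,(3,90,40),(20,255,255),(200,100,330,383));m=cv2.morphologyEx(m,cv2.MORPH_CLOSE,np.ones((7,7)));k=big(m)
print(cv2.boundingRect(k))
for r in range(100,380,20):
    xs=np.where(m[r])[0]
    if len(xs)>10:print(r,xs.min(),xs.max(),np.round(ray(w,(xs.min()-.5,r),.054)[:2],4),np.round(ray(w,(xs.max()+.5,r),.054)[:2],4))
E
```

```text
now [ 0.5322 -0.002   0.0993] -3.21 F [-0.1 -0.3  0. ] t 19.7 gap 0.0853 j [-0.45  0.42  0.48  1.95 -0.26  0.83  0.12]
[ 0.003  0.006  0.733 -0.004]
side 699.0 rect [533.3  -7.6 175.   54.4  86.6] [[519.0, 81.0], [563.0, 77.0], [550.0, -91.0], [501.0, -89.0]]
(224, 100, 73, 201)
100 224 296 [0.5141 0.0726] [0.5639 0.0698]
120 224 295 [0.513  0.0594] [0.563  0.0566]
140 225 294 [0.5126 0.0456] [0.562  0.0429]
160 225 293 [0.5114 0.0314] [0.561  0.0286]
180 225 293 [0.5102 0.0166] [0.5608 0.0138]
200 226 291 [0.5097 0.0013] [ 0.559  -0.0014]
220 227 291 [ 0.5092 -0.0146] [ 0.5586 -0.0174]
240 227 290 [ 0.5079 -0.0312] [ 0.5575 -0.0339]
260 227 289 [ 0.5065 -0.0483] [ 0.5563 -0.051 ]
280 228 288 [ 0.5059 -0.0662] [ 0.5551 -0.0689]
300 229 287 [ 0.5052 -0.0849] [ 0.5538 -0.0875]
```

>>> carry_out --steps '[[[0, 0.015, 0.2, 0, 0], [0, 0.015, 0.4, 0, 0], [0, 0.015, 0.55, 0, 0], [0, 0.015, 0.65, 0, 0], [0, 0.015, 0.72, 0, 0], [0, 0.015, 0.72, 0, 0]]]'

```text
t: 20.4
position: [0.5336, -0.0021, 0.027]
tool_rot: [-0.0, 0.727, 0.687, -0.0]
force: [-0.2, -0.4, 0.5]
finger_gap: 0.0855
finger_force: 0.0
```

>>> carry_out --steps '[[[0, 0, 0.05, 0, 0], [0, 0, 0.1, 0, 0], [0, 0, 0.14, 0, 0], [0, 0, 0.17, 0, 0], [0, 0, 0.17, 0, 0]]]'

```text
t: 20.9
position: [0.5337, -0.0021, 0.0102]
tool_rot: [-0.0, 0.727, 0.687, -0.0]
force: [0.3, -0.6, 0.1]
finger_gap: 0.0853
finger_force: 0.0
```

>>> carry_out --steps '[[[0, 0, 0, 0, 0.1], [0, 0, 0, 0, 0.2], [0, 0, 0, 0, 0.3], [0, 0, 0, 0, 0.35], [0, 0, 0, 0, 0.4], [0, 0, 0, 0, 0.4]]]'

```text
t: 21.5
position: [0.5347, -0.0021, 0.0109]
tool_rot: [0.001, 0.727, 0.687, 0.001]
force: [5.0, -0.4, 2.6]
finger_gap: 0.0514
finger_force: 2.4
```

>>> carry_out --steps '[[[0, 0, 0, 0, 0.6], [0, 0, 0, 0, 1], [0, 0, 0, 0, 1], [0, 0, 0, 0, 1], [0, 0, 0, 0, 1], [0, 0, 0, 0, 1]]]'

```text
t: 22.1
position: [0.5349, -0.0021, 0.0113]
tool_rot: [0.001, 0.727, 0.687, 0.001]
force: [2.5, 0.6, 12.1]
finger_gap: 0.048
finger_force: 60.6
```

Gripped at 48 mm with 60 N. I'll lift slowly.

>>> carry_out --steps '[[[0, 0, -0.02, 0, 1], [0, 0, -0.05, 0, 1], [0, 0, -0.08, 0, 1], [0, 0, -0.11, 0, 1], [0, 0, -0.14, 0, 1], [0, 0, -0.17, 0, 1], [0, 0, -0.2, 0, 1], [0, 0, -0.2, 0, 1]]]'

```text
t: 22.9
position: [0.5341, -0.002, 0.031]
tool_rot: [0.0, 0.727, 0.687, 0.0]
force: [-0.5, -0.5, -7.6]
finger_gap: 0.0485
finger_force: 63.7
```

```bash
python3 - <<'E'
from h import *
plan([.534,-.0017,.16],-3.1)
o=telemetry.observe();print(o["wrist_torque"],o["finger_force"])
d=viewer.capture("side");s=viewer.capture("scene")
C=[.534,-.003,.06]
def crop(c,h): 
    u,v=proj(c,C).astype(int);return cv2.resize(c["img"][v-h:v+h,u-h:u+h],(400,400),interpolation=cv2.INTER_CUBIC)
cv2.imwrite("pics/s10.png",np.hstack([crop(s,45),crop(d,40)]))
E
```

```text
now [ 0.5341 -0.002   0.031 ] -3.2 F [-0.5 -0.5 -7.6] t 22.9 gap 0.0485 j [-0.4   0.53  0.43  1.98 -0.34  0.69  0.18]
[ 3.00e-03 -1.00e-03 -1.29e+00 -3.00e-03]
[-0.00191216 -0.01384774 -0.02362448] 63.7196159362793
```

The arm carries the bar's weight (7.6 N, near-zero moment). I've also viewed 11 pictures, one over the limit of 10, so from here I'll check by numbers only. Lifting on.

>>> carry_out --steps '[[[0, 0, -0.05, 0, 1], [0, 0, -0.12, 0, 1], [0, 0, -0.22, 0, 1], [0, 0, -0.34, 0, 1], [0, 0, -0.46, 0, 1], [0, 0, -0.58, 0, 1], [0, 0, -0.7, 0, 1], [0, 0, -0.78, 0, 1], [0, 0, -0.8, 0, 1]]]'

```text
t: 23.9
position: [0.5343, -0.002, 0.1116]
tool_rot: [0.0, 0.727, 0.687, 0.001]
force: [-0.8, 0.2, -7.6]
finger_gap: 0.0483
finger_force: 63.7
```

>>> carry_out --steps '[[[0, 0, -0.05, 0, 1], [0, 0, -0.12, 0, 1], [0, 0, -0.2, 0, 1], [0, 0, -0.28, 0, 1], [0, 0, -0.35, 0, 1], [0, 0, -0.4, 0, 1], [0, 0, -0.4, 0, 1], [0, 0, -0.4, 0, 1], [0, 0, -0.4, 0, 1], [0, 0, -0.4, 0, 1]]]'

```text
t: 24.9
position: [0.5337, -0.0021, 0.1502]
tool_rot: [-0.0, 0.727, 0.687, -0.0]
force: [-0.9, 0.5, -7.5]
finger_gap: 0.0483
finger_force: 63.7
```

```bash
python3 - <<'E'
from h import *
plan([.534,-.002,.15],-3.1)
o=telemetry.observe();print(o["wrist_torque"],o["finger_force"],o["tool_rot"])
d=viewer.capture("side");s=viewer.capture("scene")
def uvs(c):
    u,v=proj(c,[.534,-.002,.193]).astype(int)
    m=mask(c,(3,90,40),(20,255,255),(u-48,v-45,u+48,v+45));m=cv2.morphologyEx(m,cv2.MORPH_OPEN,np.ones((3,3)))
    cs,_=cv2.findContours(m,cv2.RETR_EXTERNAL,cv2.CHAIN_APPROX_NONE)
    for k in sorted(cs,key=cv2.contourArea)[::-1][:3]: print(cv2.contourArea(k),cv2.approxPolyDP(cv2.convexHull(k),2,True)[:,0].tolist())
for n,c in(("side",d),("scene",s)):
    print(n);uvs(c)
    a=np.radians(-3.1);X=np.array([np.cos(a),np.sin(a)]);Y=np.array([-np.sin(a),np.cos(a)])
    for z in(.184,.194,.204): print(" exp top",z,[np.round(proj(c,[*(np.array([.534,-.001])+sx*.025*X+sy*.085*Y),z])).tolist() for sx,sy in((-1,1),(1,1),(1,-1),(-1,-1))])
    m=mask(c,(0,0,150),(30,70,255),(0,0,512,384));p=proj(c,[.588,.01,.004]);print(" chips exp near",np.round(p))
E
```

```text
now [ 0.5337 -0.0021  0.1502] -3.2 F [-0.9  0.5 -7.5] t 24.9 gap 0.0483 j [-0.48  0.35  0.52  1.91 -0.21  0.93  0.08]
[ 0.001  0.003  0.002 -0.003]
[ 0.01168037 -0.02948315  0.01280148] 63.73992204666138 [-9.36622032e-05  7.26590319e-01  6.87070908e-01 -2.59199419e-04]
side
628.0 [[271, 133], [303, 141], [307, 158], [284, 164], [270, 149]]
46.0 [[322, 147], [323, 153], [315, 155], [318, 147]]
25.0 [[323, 166], [323, 173], [319, 173], [320, 167]]
 exp top 0.184 [[252.0, 131.0], [268.0, 126.0], [302.0, 158.0], [285.0, 164.0]]
 exp top 0.194 [[252.0, 128.0], [268.0, 123.0], [302.0, 155.0], [285.0, 161.0]]
 exp top 0.204 [[252.0, 125.0], [268.0, 120.0], [303.0, 152.0], [285.0, 158.0]]
 chips exp near [286. 186.]
scene
536.5 [[214, 162], [240, 142], [259, 170], [250, 173], [214, 165]]
33.0 [[194, 178], [204, 183], [204, 186], [197, 184]]
21.0 [[187, 175], [192, 176], [192, 180], [187, 179]]
 exp top 0.184 [[228.0, 170.0], [213.0, 165.0], [242.0, 140.0], [257.0, 143.0]]
 exp top 0.194 [[228.0, 167.0], [213.0, 162.0], [242.0, 137.0], [257.0, 141.0]]
 exp top 0.204 [[228.0, 163.0], [213.0, 159.0], [242.0, 134.0], [257.0, 138.0]]
 chips exp near [221. 201.]
```

```bash
python3 -c "
from rig import ticket
print(ticket.hand_in())"
```

```text
the job is handed in; nothing more can be done
None
```

I handed the job in: the chips are on the table, the block stands released on the table, and the bar is held level about 14 cm up. My first grasp closed on top of the bar and pressed it with about 56 N at the fingers before I re-gripped, and I viewed 11 pictures against the limit of 10.

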